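# Flip up the sprung end stop and feed a blank home against it

### The arm

A 7-joint arm with a two-finger parallel gripper is mounted at the origin on the work surface. World frame = base frame: x ahead of the robot, y to its left, z up, the work surface at z = 0. Lengths are in mm, angles in rad, forces in N, time in s.
With the tool pointing down it reaches from about 350 to 900 mm from the base axis. Payload 19.9 kg.
Tool frame: the origin (TCP) lies at the very end of the fingers, on their centre line; the grasp point (between the pads) lies 19 mm behind it; z points along the fingers, y is the direction in which the jaws open and shut (so a half turn about z gives the same grasp; the last joint's range is limited). The gripper opens to 94 mm and grips with 3 to 60 N. Pads are 16 mm wide; open, the fingers measure 119 mm over their backs; the gripper's body (75 mm by 177 mm) begins 78 mm behind the grasp point.
Start: joints at [1.157, 0.417, -0.01, 1.614, 0.005, 1.111, -0.053], TCP at [227.632, -582.05, 205.425] pointing down, gripper open.
Joint ranges: [-2.81, 2.81], [-0.39, 2.02], [-1.27, 1.25], [0.06, 2.57], [-1.19, 4.33], [0.19, 2], [-2.82, 2.82]. Speed limits (rad/s): [1.89, 1.89, 2.39, 2.39, 3.01, 3.01, 3.01].

### API

Orientations are given as a 3x3 rotation matrix whose columns are the frame's x, y, z axes.
In Python, from rig import manip gives the robot as it stands.
- The arm moves only by the tool apply_moves, never from a script. Its argument "deltas" is a list that holds one entry, the list of rows, each a list of 5 numbers: the shift along the tool's x, y, z each as a share of 20 mm, from -1 to 1, then the turn about the tool's z as a share of 6 degrees, from -1 to 1, then the finger opening in mm, from 0 to 94. A call has 1 to 5 rows; each row shifts and turns the pose as measured when the row begins, along the tool's axes as they then stand; what a row does not reach is not made up. A row lasts 1/8 s, in which the tool goes at most 62.5 mm and 10.7 degrees, less where a joint would pass 70% of its speed; a pose out of reach is approached as far as the arm can. A call with a number of a shift or a turn outside -1 to 1 is refused whole. A call with a gripper value outside its range is refused whole. The fingers move at their own pace and stop on an object; "grip_force" is the grip in N (left out, the last holds). Time passes only in rows, so rows that do not move let the fingers close. It gives the time, the measured TCP pose, the force and the opening at its end, in the units of the state.
- manip.sense(): the state, without advancing time (a new reading comes with each control period).
- manip.capture(name): name is "scene" or "top" or "wrist"; returns the picture (400x640x3 uint8, red, green, blue); there is no depth.
- manip.camera_model(name): a dict with "fx", "fy", "cx", "cy" (pixels), "position" and "orientation" of the camera in the world; the wrist camera has in their place "T_tool_cam" (4x4, takes a point from camera to tool coordinates, whose origin is the TCP and whose axes are the flange's). Camera axes: x right, y up, looking along -z (the intrinsics and any distortion apply to the point x, -y, -z); pixel columns grow to the right and rows downward; lengths in mm; the calibration is good to about 2 mm. The wrist camera is an equidistant fisheye: a pixel r from the principal point sees the ray r / f radians off the axis. A picture is of the moment at which its call begins: read the wrist's pose just before it. camera_model takes no time and is no camera call.
- manip.sign_off(): hands the job in, once; it reports no verdict.
The state is a dict: "clock": time; "qpos": joint angles; "dq": joint speeds; "joint_efforts": joint torques, N m; "tool_pos": TCP position; "orientation": TCP orientation; "contact_force": force on the tool from outside, world axes, zero at the start; "wrist_torque": the same for the moment, N m; "width": opening from 0.0 (shut) to 1.0 (fully open).
Only numpy, scipy, OpenCV 4.12 (cv2) and the standard library are available. Lean on these libraries where they do the work, as an engineer would, in place of code of your own. Each camera call takes 0.05 s, during which the arm holds its last target.

### The job

On the press's feed bed, push the sprung stand over until it snaps upright against its stop. Then lay the wooden blank lengthwise between the two guide bars and slide it up to the stand, pressing it home firmly but gently (about 10 N, like a thumb's push) so its end sits flush, and let go. Never load the stand with more than about 20 N, and leave the tin, the bottle and the wrench alone.

Things in the scene. Friction and masses are not known exactly. Their poses are not given: they have to be found in the camera images.
- bed: Dark steel feed bed screwed to the bench: plate 360 x 140 x 12 mm, length along its x. Origin: centre of the plate's underside; x points along the feed to the end with the stand, z up ('bed' numbers are in this frame). There a carriage with the hinged stand is clamped, set for length: its hinge axis lies along y at bed x = 100 +- 10 mm (differs each time, not measured: feel for it), z = 30 mm.
- channel (a point): Middle of the channel floor, at bed x = -37, y = 0, z = 12 mm (axes as the bed's). Two steel guide bars run along x from bed x = -155 to +80 mm, inner faces at y = -28 and +28 mm (56 mm apart), each 10 mm wide, tops at z = 26 mm. The floor between them is the plate's top. The blank is laid on it.
- stand (a joint): Sprung steel flap, 44 mm wide, 8 mm thick, 56 mm from hinge axis to the axis of its round tip (radius 4 mm). 0 = parked, leaning over the channel (to bed -x) 45 deg above level, tip 40 mm above and 40 mm before the hinge; grows as it rises towards bed +x; 0.785 = upright on its stop, face vertical, 4 mm before the hinge axis, top at bed z 90 mm. It snaps up past about 0.44, else falls back.
- hinge_nominal (a point): Bed x = 100, y = 0, z = 30 mm: the stand's hinge axis at mid setting; the true axis is up to 10 mm before or behind. Pushed square to the flap at its tip, it takes about 6 N at first, none at 0.44; a level push rubs and jams, so rise with the tip's arc. Upright, 5 N back to -x at the tip knocks it down. Its spring is at bed y 50 to 70 mm, below z 46 mm.
- blank: Loose plain wooden block 90 x 50 x 50 mm, about 0.2 kg (varies), lying on the bench beside the bed. Origin: centre of its underside; x along its 90 mm length, z up. Either end may go first. Home: its end flat on the upright stand, origin 49 mm before the hinge axis (bed x = 41 to 61 mm), y = 0, z = 12 mm; sliding drags by about 1 N, up to 7 N if pressed down.
- tin: Bystander: metal can, 68 mm diameter, 90 mm high, origin at the centre of its underside.
- oil_bottle: Bystander: white bottle with black cap, 56 mm diameter, 150 mm high, origin at the centre of its underside.
- wrench: Bystander: steel wrench 170 mm long lying on the bench, x along its length.
Things that resemble listed ones, but are neither listed nor needed, are in the scene too. Leave any orange look-alike of the blank alone.

How it is judged (in metres and radians):
On the way, in this order (a step that is already met when the one before it is completed fails the run):
1. the stand has snapped upright onto its stop (value of joint stand above 0.74 rad), for 0.2 s.
2. the blank, lying on the channel floor between the guides, is pressed against the upright stand with more than 5 N (contact force between blank and stand above 5 N and value of joint stand above 0.74 rad and z of blank in the frame of bed below 0.015 m and y of blank in the frame of bed between -0.005 and 0.005 m), for 0.2 s.
At the end, for the whole second after the job is handed in: The stand is upright on its stop (joint above 0.74); the blank lies at rest and level on the channel floor (within 3 mm), within 5 mm of the middle and 0.06 rad of the bed's length, its end within 2.5 mm of the stand's face (origin under 51.5 mm from the hinge axis) (value of joint stand above 0.74 rad and horizontal distance between blank and stand below 0.0515 m and y of blank in the frame of bed between -0.005 and 0.005 m and z of blank in the frame of bed between 0.009 and 0.015 m and angle between the x axis of blank and the x axis of bed, either way round below 0.06 rad and angle between blank's own z axis and vertical below 0.05 rad and linear speed of blank below 0.01 m/s); the robot touches nothing.
It fails at once if the stand is loaded by the robot with more than 22 N (contact force between any of the fingers, the arm and stand above 22 N).
It fails at once if the blank is pressed on the stand with more than 22 N (contact force between blank and stand above 22 N).
It fails at once if a bystander is moved by more than 25 mm (distance of any of tin, oil_bottle, wrench from where it was at the start of the episode above 0.025 m).
It also fails if it takes over 67 s, if anything falls off the work surface, if the arm or the gripper's body presses on something with over 40 N, if the wrist force passes 120 N, or if a joint passes its speed limit or range.

## Working session

There is one attempt and no reset: what is moved stays moved. The work goes in short steps, Python scripts to look and compute and a tool call to move; the robot and the scene stay as the last step left them, time stands still between calls to the robot, and variables do not carry over. Pictures are saved under pics/ and viewed, and the job is handed in when it is done.

Besides the shell and the picture viewer there is one more tool, called after "Emit:" as name([rows], argument=value, ...), one row to a line, values as JSON. apply_moves: Moves the arm, as the interface text tells. Shift numbers are shares of 20 mm and turn numbers shares of 6 degrees, none past 1 either way. Its arguments: {"type":"object","properties":{"deltas":{"type":"array","items":{"type":"array","items":{"type":"array","items":{"type":"number"}}}},"grip_force":{"type":"number"}},"required":["deltas"]}

```bash
ls; mkdir -p pics; python3 - <<'E'
from rig import manip
import cv2
s=manip.sense();print(s)
for n in ("scene","top","wrist"):
    print(n,manip.camera_model(n))
    im=manip.capture(n);cv2.imwrite(f"pics/{n}0.png",im[:,:,::-1])
E
```

```text
pics
{'clock': 0.0, 'qpos': array([ 1.15647153,  0.41798518, -0.01032584,  1.61417377,  0.00470594,
        1.11068589, -0.05298383]), 'dq': array([ 1.04897490e-03,  1.14345039e-03,  2.55680070e-04, -7.10576149e-05,
        3.17764310e-04,  2.14472086e-04, -1.01106333e-03]), 'joint_efforts': array([ 3.88056851e-04, -8.51265264e+01,  6.38776403e-01, -4.25995123e+01,
       -4.87958605e-02,  1.86095451e-02,  1.16882775e-04]), 'tool_pos': array([ 227.51673865, -581.71333689,  204.81836055]), 'orientation': array([[ 9.31284653e-01,  3.64291938e-01, -5.27854206e-04],
       [ 3.64292310e-01, -9.31283997e-01,  1.10902991e-03],
       [-8.75715189e-05, -1.22511577e-03, -9.99999246e-01]]), 'contact_force': array([ 0.39492588, -0.02216258, -0.02646681]), 'wrist_torque': array([ 0.05596785,  0.03403824, -0.01782997]), 'width': 0.9986572338623879}
scene {'fx': 376.8251294278422, 'fy': 376.8251294278422, 'cx': 320.02983880650055, 'cy': 197.17949277510428, 'position': array([983.34133052, 564.83645567, 857.49168953]), 'orientation': array([[-0.87811361, -0.36843413,  0.30524217],
       [ 0.47845
[... 180 characters left out ...]
449557, 'position': array([ 510.82795578,  -16.24145932, 1281.92753319]), 'orientation': array([[-0.01359372,  0.99393734, -0.10910444],
       [-0.99990472, -0.01325075,  0.003868  ],
       [ 0.00239883,  0.10914663,  0.99402277]])}
wrist {'fx': 309.70691628693146, 'fy': 309.70691628693146, 'cx': 320.1514184744828, 'cy': 197.14220451934847, 'T_tool_cam': array([[ 5.63414502e-04,  9.66543403e-01,  2.56502502e-01,
         7.35619101e+01],
       [ 9.99999698e-01, -6.81685896e-04,  3.72178330e-04,
        -5.32175555e-01],
       [ 5.34580647e-04,  2.56502215e-01, -9.66543495e-01,
        -1.79161468e+02],
       [ 0.00000000e+00,  0.00000000e+00,  0.00000000e+00,
         1.00000000e+00]])}
```

View pics/top0.png

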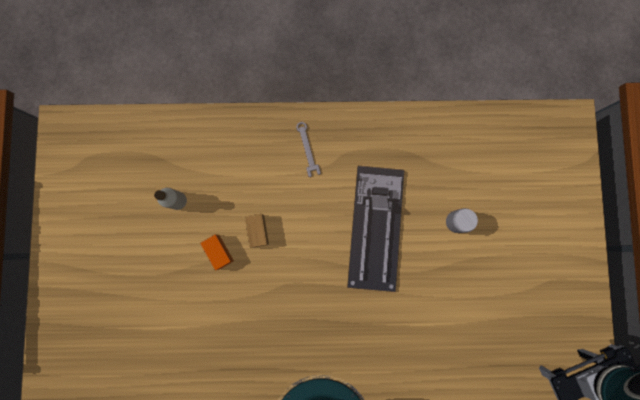

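View pics/scene0.png

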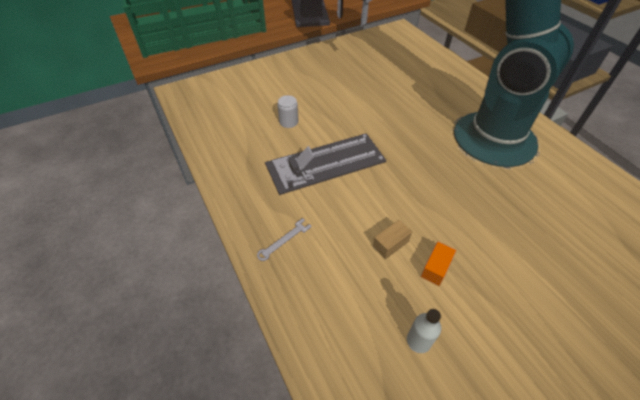

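View pics/wrist0.png

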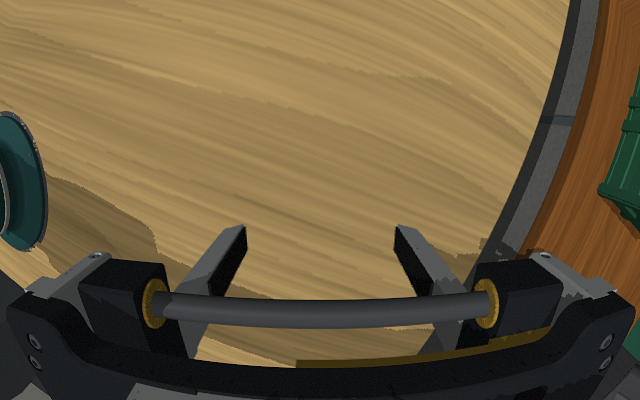

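The top view shows the bed at about (376,228) with the stand end up (world +x). The brown blank is at (258,231), the orange decoy at (216,252), the tin at (461,221), the bottle at (172,198) and the wrench at (309,150). Next I'll measure the bed and the blank.

```bash
cat > h.py <<'E'
from rig import manip
import numpy as np, cv2
def ray(name,u,v,T=None):
    c=manip.camera_model(name)
    if name=="wrist":
        dx=u-c["cx"];dy=v-c["cy"];r=np.hypot(dx,dy);th=r/c["fx"]
        k=np.sin(th)/max(r,1e-9)
        d=np.array([dx*k,-dy*k,-np.cos(th)])
        M=c["T_tool_cam"]; R,p=T
        return R@M[:3,3]+p, R@M[:3,:3]@d
    d=np.array([(u-c["cx"])/c["fx"],-(v-c["cy"])/c["fy"],-1])
    return c["position"],c["orientation"]@d
def onz(name,u,v,z,T=None):
    p,d=ray(name,u,v,T); return p+d*(z-p[2])/d[2]
def proj(name,P,T=None):
    c=manip.camera_model(name)
    if name=="wrist":
        M=c["T_tool_cam"];R,p=T
        q=M[:3,:3].T@(R.T@(np.asarray(P)-p)-M[:3,3])
        th=np.arctan2(np.hypot(q[0],q[1]),-q[2]);a=np.arctan2(-q[1],q[0])
        return c["cx"]+c["fx"]*th*np.cos(a),c["cy"]+c["fy"]*th*np.sin(a)
    q=c["orientation"].T@(np.asarray(P)-c["position"])
    return c["cx"]-c["fx"]*q[0]/q[2],c["cy"]+c["fy"]*q[1]/q[2]
E
python3 - <<'E'
from h import *
im=cv2.imread("pics/top0.png")
cv2.imwrite("pics/bedzoom.png",cv2.resize(im[155:300,335:420],None,fx=4,fy=4,interpolation=cv2.INTER_CUBIC))
hsv=cv2.cvtColor(im,cv2.COLOR_BGR2HSV)
print(hsv[231,258],hsv[231,300],hsv[270,353],hsv[252,216])
cv2.imwrite("pics/blankzoom.png",cv2.resize(im[190:290,190:290],None,fx=5,fy=5,interpolation=cv2.INTER_CUBIC))
m=((hsv[...,1]<70)&(hsv[...,2]<190)).astype(np.uint8)*255
m[:158]=0;m[300:]=0;m[:,:340]=0;m[:,412:]=0
m=cv2.morphologyEx(m,cv2.MORPH_CLOSE,np.ones((5,5)))
cs,_=cv2.findContours(m,0,1);c=max(cs,key=cv2.contourArea)
r=cv2.minAreaRect(c);print(r)
b=cv2.boxPoints(r);W=np.array([onz("top",*p,12) for p in b])
print(W.round(1));print(np.linalg.norm(np.diff(W,axis=0),axis=1),W.mean(0))
for i in range(3):
    d=W[i+1]-W[i];print(np.degrees(np.arctan2(d[1],d[0])))
E
```

```text
[ 16 140 138] [ 17 131 161] [150   9  55] [ 13 254 170]
((376.1241760253906, 228.51036071777344), (47.66810989379883, 121.57858276367188), 4.763641834259033)
[[ 392.3  -81.1   12. ]
 [ 746.9 -118.    12. ]
 [ 733.1 -259.1   12. ]
 [ 379.1 -218.    12. ]]
[356.54485222 141.82938936 356.33854942] [ 562.83584522 -169.05141931   12.        ]
-5.935712271494847
-95.58782887710957
173.37745042715605
```

View pics/bedzoom.png

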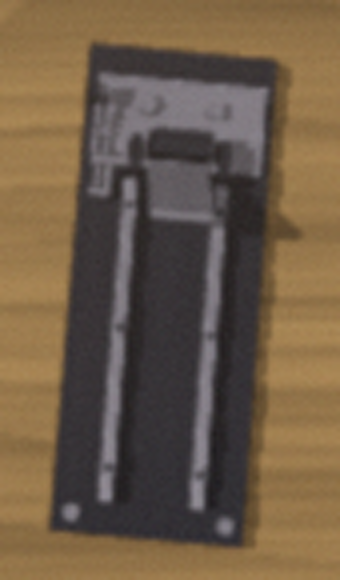

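View pics/blankzoom.png

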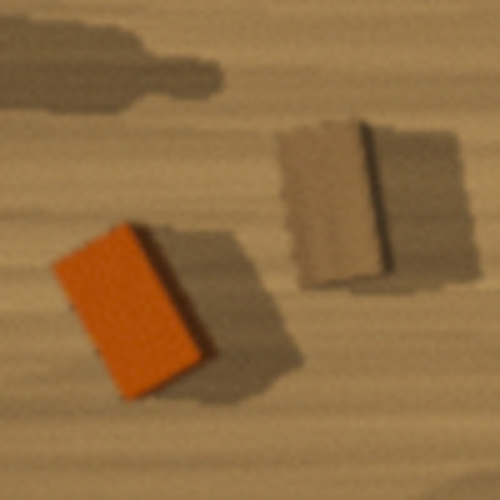

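```bash
cat >> h.py <<'E'
def togo(P,yawdeg=None):
    """remaining shift in tool axes (units of 20mm) and turn units (6deg)"""
    s=manip.sense();R=s["orientation"];d=R.T@(np.asarray(P,float)-s["tool_pos"])
    yaw=np.degrees(np.arctan2(R[1,0],R[0,0]))
    t=0 if yawdeg is None else -((yawdeg-yaw+180)%360-180)
    print("t",round(s["clock"],2),"tcp",s["tool_pos"].round(1),"yaw",yaw.round(2),"F",s["contact_force"].round(1),"w",round(s["width"]*94,1),"tilt",R[:2,2].round(3))
    print("mm",d.round(1),"units",(d/20).round(2),"turn units",round(t/6,2))
E
python3 - <<'E'
from h import *
for n,u,v,z in (("tin",461,221,90),("bottle",160,196,150),("wr",300,127,5),("wr2",315,174,5)): print(n,onz("top",u,v,z).round(0))
z=190
pts=[(277,135),(358,122),(387,272),(305,288)]
W=np.array([onz("top",190+a/5,190+b/5,50) for a,b in pts]);print(W.round(1),W.mean(0))
for i in range(4):
    d=W[(i+1)%4]-W[i];print(np.linalg.norm(d),np.degrees(np.arctan2(d[1],d[0])))
togo((520,-165,280),-5.9)
E
```

```text
tin [ 575. -394.   90.]
bottle [648. 414. 150.]
wr [870.  53.   5.]
wr2 [725.   9.   5.]
[[596.4 207.6  50. ]
 [603.2 161.5  50. ]
 [517.9 144.9  50. ]
 [509.5 191.2  50. ]] [556.77318093 176.31576681  50.        ]
46.64156189909613 -81.60683055256176
86.94814083158518 -168.97540585746935
47.11568778497076 100.2367793218953
88.443199451156 10.688465404555874
t 0.15 tcp [ 227.5 -581.8  205. ] yaw 21.36 F [-0.2 -0.5 -0. ] w 94.3 tilt [-0.     0.001]
mm [ 424.2 -281.7  -74.8] units [ 21.21 -14.09  -3.74] turn units 4.54
```

Emit:
apply_moves([
  [[0.2, -1, -1, 1, 0], [0.2, -1, -1, 1, 0], [0.3, -1, -1, 1, 0], [0.3, -1, -0.7, 1, 0], [0.3, -1, 0, 0.6, 0]],
])

```text
clock: 0.78
tool_pos: [236.6, -478.1, 279.7]
orientation: [[0.992, -0.126, -0.002], [-0.126, -0.992, 0.004], [-0.002, -0.004, -1.0]]
contact_force: [0.4, -0.0, 0.6]
width: 0.506
```

```bash
python3 - <<'E'
from h import *
togo((520,-165,280),-5.9)
E
```

```text
t 0.78 tcp [ 236.6 -478.1  279.7] yaw -7.22 F [ 0.4 -0.   0.6] w 47.6 tilt [-0.002  0.004]
mm [ 241.8 -346.3    0.4] units [ 12.09 -17.31   0.02] turn units -0.22
```

Emit:
apply_moves([
  [[0.7, -1, 0, -0.22, 0], [0.7, -1, 0, 0, 0], [0.7, -1, 0, 0, 0], [0.7, -1, 0, 0, 0], [0.7, -1, 0, 0, 0]],
])

```text
clock: 1.4
tool_pos: [321.3, -380.5, 279.1]
orientation: [[0.996, -0.088, -0.002], [-0.088, -0.996, 0.005], [-0.003, -0.005, -1.0]]
contact_force: [-0.9, -0.6, -0.3]
width: 0.008
```

Emit:
apply_moves([
  [[0.7, -1, 0, 0, 0], [0.7, -1, 0, 0, 0], [0.7, -1, 0, 0, 0], [0.7, -1, 0, 0, 0], [0.7, -1, 0, 0, 0]],
])

```text
clock: 2.02
tool_pos: [404.4, -279.9, 278.1]
orientation: [[0.997, -0.071, -0.004], [-0.071, -0.997, 0.007], [-0.004, -0.006, -1.0]]
contact_force: [0.6, -0.7, -1.0]
width: 0.006
```

Emit:
apply_moves([
  [[0.7, -1, 0, 0, 0], [0.7, -1, 0, 0, 0], [0.7, -1, 0, 0, 0], [0.7, -1, 0, 0, 0], [0.7, -1, 0, 0, 0]],
])

```text
clock: 2.65
tool_pos: [484.9, -177.1, 277.2]
orientation: [[0.999, -0.053, -0.005], [-0.053, -0.999, 0.008], [-0.006, -0.008, -1.0]]
contact_force: [1.1, -0.0, -0.2]
width: 0.004
```

```bash
python3 - <<'E'
from h import *
togo((520,-165,280),-5.9)
E
```

```text
t 2.65 tcp [ 484.9 -177.1  277.2] yaw -3.05 F [ 1.1 -0.  -0.2] w 0.4 tilt [-0.005  0.008]
mm [ 34.4 -14.   -2.9] units [ 1.72 -0.7  -0.14] turn units 0.48
```

Emit:
apply_moves([
  [[0.7, -0.3, 0, 0.48, 0], [0.5, -0.2, 0, 0, 0], [0.3, -0.1, 0, 0, 0], [0, 0, 0, 0, 0], [0, 0, 0, 0, 0]],
])

```text
clock: 3.28
tool_pos: [517.7, -164.1, 276.1]
orientation: [[0.996, -0.092, -0.007], [-0.092, -0.996, 0.01], [-0.008, -0.009, -1.0]]
contact_force: [0.7, 0.2, -0.5]
width: 0.004
```

```bash
python3 - <<'E'
from h import *
import pickle
togo((520,-165,280),-5.9)
s=manip.sense();im=manip.capture("wrist")[:,:,::-1];cv2.imwrite("pics/w1.png",im);pickle.dump((s["orientation"],s["tool_pos"]),open("w1.pkl","wb"))
cv2.imwrite("pics/w1b.png",cv2.resize(im,(800,500),interpolation=cv2.INTER_CUBIC))
E
```

```text
t 3.27 tcp [ 517.7 -164.1  276.1] yaw -5.25 F [ 0.7  0.2 -0.5] w 0.4 tilt [-0.007  0.01 ]
mm [ 2.3  0.7 -3.9] units [ 0.12  0.03 -0.2 ] turn units 0.11
```

View pics/w1b.png

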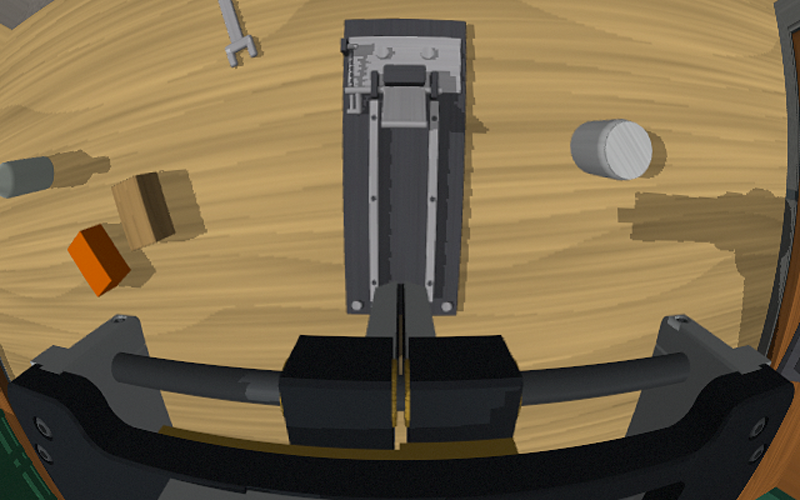

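```bash
python3 - <<'E'
import cv2
im=cv2.imread("pics/w1.png")
cv2.imwrite("pics/w1c.png",cv2.resize(im[8:130,260:385],None,fx=4.8,fy=4.8,interpolation=cv2.INTER_CUBIC))
cv2.imwrite("pics/w1d.png",cv2.resize(im[140:260,260:385],None,fx=4.8,fy=4.8,interpolation=cv2.INTER_CUBIC))
cv2.imwrite("pics/w1e.png",cv2.resize(im[120:220,70:190],None,fx=5,fy=5,interpolation=cv2.INTER_CUBIC))
E
```

```text
(no output)
```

View pics/w1c.png

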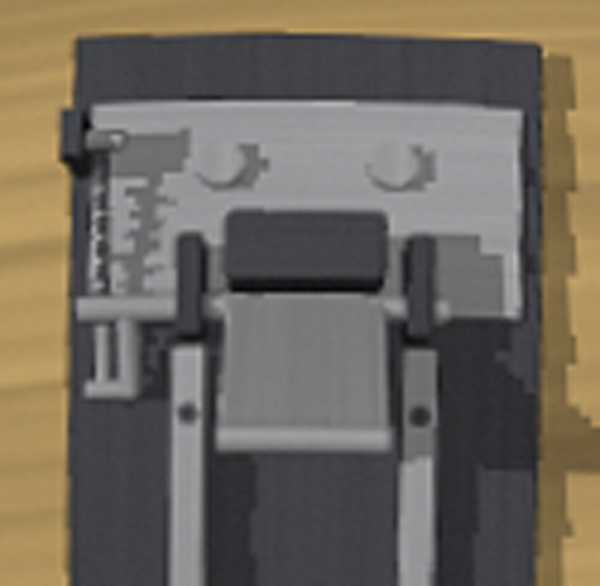

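View pics/w1d.png

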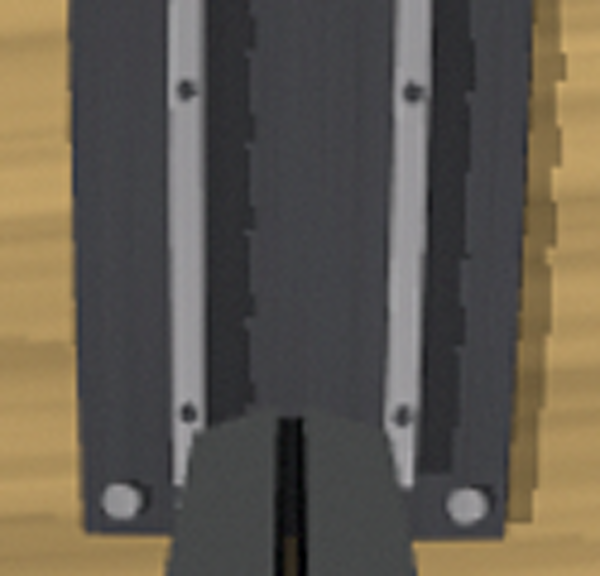

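View pics/w1e.png

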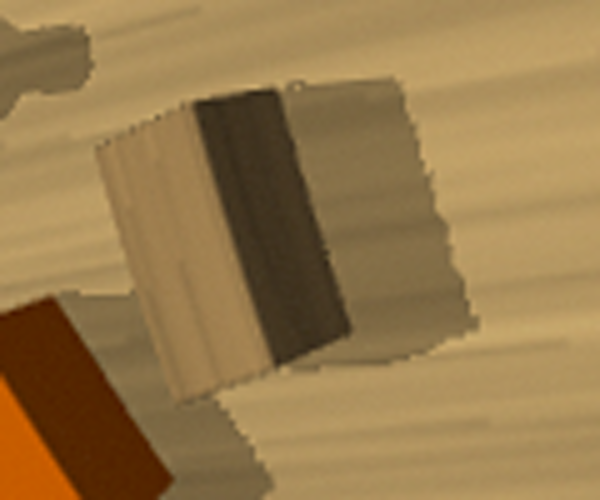

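```bash
python3 - <<'E'
from h import *
import pickle
T=pickle.load(open("w1.pkl","rb"))
C=lambda x,y,z:onz("wrist",x/4.8+260-.4,y/4.8+8-.4,z,T)
D=lambda x,y,z:onz("wrist",x/4.8+260-.4,y/4.8+140-.4,z,T)
E_=lambda x,y,z:onz("wrist",x/5+70-.4,y/5+120-.4,z,T)
W=[C(76,38,12),C(540,45,12),D(503,540,12),D(86,532,12)]
print("plate",np.round(W,1),np.mean(W,0).round(1),[np.linalg.norm(W[i]-W[(i+1)%4]).round(1) for i in range(4)])
L=[C(187,412,26),D(186,90,26),D(189,413,26)];R=[C(420,416,26),D(413,92,26),D(403,416,26)]
M=(np.array(L)+R)/2;print("L",np.round(L,1),"R",np.round(R,1));print("mid",M.round(1))
for P in (L,R,M): d=P[0]-P[2];print(np.degrees(np.arctan2(d[1],d[0])))
d=np.array(L)-R;print(np.degrees(np.arctan2(d[:,1],d[:,0]))-90,np.linalg.norm(d,axis=1))
d=W[0]-W[3];print(np.degrees(np.arctan2(d[1],d[0])));d=W[1]-W[2];print(np.degrees(np.arctan2(d[1],d[0])))
bc=np.mean(W,0);
B=[E_(97,148,50),E_(193,103,50),E_(273,365,50),E_(180,405,50)]
print("blank",np.round(B,1),np.mean(B,0),[np.linalg.norm(B[i]-B[(i+1)%4]).round(1) for i in range(4)])
for i,j in ((1,2),(0,3)): d=B[i]-B[j];print(np.degrees(np.arctan2(d[1],d[0])))
print("ground",E_(278,88,0),E_(350,330,0))
print("hinge",C(85,308,30),C(445,310,30),"tip",C(303,440,74))
E
```

```text
plate [[ 746.  -117.9   12. ]
 [ 731.3 -255.6   12. ]
 [ 375.6 -218.8   12. ]
 [ 390.5  -81.9   12. ]] [ 560.9 -168.5   12. ] [np.float64(138.4), np.float64(357.6), np.float64(137.7), np.float64(357.4)]
L [[ 624.2 -141.7   26. ]
 [ 534.2 -132.4   26. ]
 [ 434.7 -122.4   26. ]] R [[ 617.1 -207.5   26. ]
 [ 527.7 -198.2   26. ]
 [ 428.  -188.1   26. ]]
mid [[ 620.7 -174.6   26. ]
 [ 530.9 -165.3   26. ]
 [ 431.3 -155.3   26. ]]
-5.789638371996789
-5.867615000476291
-5.828595005501659
[-6.15705322 -5.6287912  -5.88972883] [66.23579632 66.08908491 65.97571775]
-5.7865066345769804
-5.906444393046062
blank [[595.8 208.5  50. ]
 [602.7 161.9  50. ]
 [516.7 148.2  50. ]
 [507.3 193.2  50. ]] [555.63361523 177.95438963  50.        ] [np.float64(47.2), np.float64(87.1), np.float64(46.0), np.float64(89.7)]
9.027540783662298
9.837799763874889
ground [6.02612878e+02 1.62938071e+02 5.68434189e-14] [516.24072656 149.72103313   0.        ]
hinge [ 657.40473876 -115.9385015    30.        ] [ 646.9588803  -216.97240986   30.        ] tip [ 610.5785235  -173.59820393   74.        ]
```

Plate corners, guide screw holes and the top view all agree:

| Item | Estimate |
|---|---|
| Bed centre | about (561, -168.6), yaw -5.83° |
| Hinge | bed x about 90–91 |
| Blank | about (556, 178), yaw about 9.2° |

Next I go down into the channel in front of the stand with the fingers shut.

```bash
cat >> h.py <<'E'
YB=-5.83
_a=np.radians(YB);U=np.array([np.cos(_a),np.sin(_a),0]);N=np.array([-np.sin(_a),np.cos(_a),0])
def bed(x,y,z): return U*(575.3+x)+N*(-110.6+y)+np.array([0,0,z])
def inbed(P): P=np.asarray(P);return np.array([U@P-575.3,N@P+110.6,P[2]])
def st():
    s=manip.sense();R=s["orientation"]
    print("t",round(s["clock"],2),"bed",inbed(s["tool_pos"]).round(1),"F_bed",np.array([U@s["contact_force"],N@s["contact_force"],s["contact_force"][2]]).round(1),"w",round(s["width"]*94,1),"tilt",R[:2,2].round(3),"yaw",np.degrees(np.arctan2(R[1,0],R[0,0])).round(2))
E
python3 - <<'E'
from h import *
st();togo(bed(20,0,52),YB)
E
```

```text
t 3.33 bed [-4.360e+01 -1.000e-01  2.761e+02] F_bed [-0.2  0.6  0.4] w 0.5 tilt [-0.007  0.01 ] yaw -5.27
t 3.33 tcp [ 517.7 -164.1  276.1] yaw -5.27 F [-0.2  0.6  0.4] w 0.5 tilt [-0.007  0.01 ]
mm [ 65.3   2.5 223.6] units [ 3.27  0.13 11.18] turn units 0.09
```

Emit:
apply_moves([
  [[0.6, 0, 1, 0.1, 0], [0.6, 0, 1, 0, 0], [0.6, 0, 1, 0, 0], [0.6, 0, 1, 0, 0], [0.4, 0, 1, 0, 0]],
])

```text
clock: 3.95
tool_pos: [575.6, -169.5, 167.8]
orientation: [[0.995, -0.104, -0.008], [-0.104, -0.995, 0.01], [-0.009, -0.009, -1.0]]
contact_force: [0.8, 0.1, -0.2]
width: 0.004
```

```bash
python3 - <<'E'
from h import *
st();togo(bed(20,0,52),YB)
E
```

```text
t 3.95 bed [ 14.5   0.4 167.8] F_bed [ 0.8  0.2 -0.2] w 0.4 tilt [-0.008  0.01 ] yaw -5.94
t 3.95 tcp [ 575.6 -169.5  167.8] yaw -5.94 F [ 0.8  0.1 -0.2] w 0.4 tilt [-0.008  0.01 ]
mm [  6.5   1.4 115.7] units [0.32 0.07 5.79] turn units -0.02
```

Emit:
apply_moves([
  [[0.1, 0, 1, 0, 0], [0.1, 0, 1, 0, 0], [0.1, 0, 1, 0, 0], [0, 0, 1, 0, 0], [0, 0, 1, 0, 0]],
])

```text
clock: 4.58
tool_pos: [580.6, -167.6, 54.8]
orientation: [[0.995, -0.102, -0.015], [-0.102, -0.995, 0.013], [-0.016, -0.011, -1.0]]
contact_force: [0.4, -0.4, 0.2]
width: 0.003
```

Emit:
apply_moves([
  [[0, 0, 0.3, 0, 0]],
])

```text
clock: 4.7
tool_pos: [579.7, -167.0, 46.3]
orientation: [[0.995, -0.102, -0.017], [-0.102, -0.995, 0.014], [-0.019, -0.012, -1.0]]
contact_force: [0.3, 0.4, 0.1]
width: 0.003
```

```bash
python3 - <<'E'
from h import *
st();togo(bed(20,0,52),YB)
cv2.imwrite("pics/s2.png",cv2.resize(manip.capture("scene")[90:230,230:430,::-1],None,fx=4,fy=4,interpolation=cv2.INTER_CUBIC))
E
```

```text
t 4.7 bed [18.4  3.4 46.3] F_bed [0.3 0.4 0.1] w 0.3 tilt [-0.017  0.014] yaw -5.83
t 4.7 tcp [ 579.7 -167.    46.3] yaw -5.83 F [0.3 0.4 0.1] w 0.3 tilt [-0.017  0.014]
mm [ 1.5  3.3 -5.8] units [ 0.08  0.16 -0.29] turn units -0.0
```

View pics/s2.png

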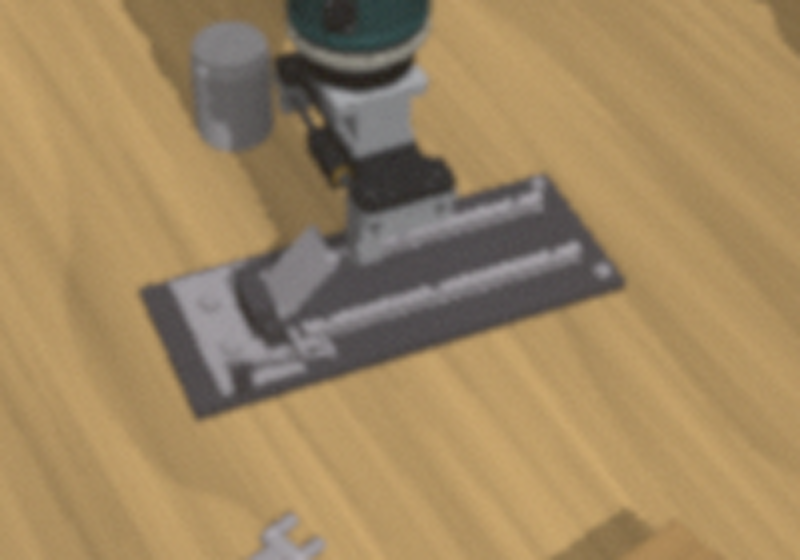

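The fingers sit between the guides, in front of and below the flap's tip. I'll creep in now.

Emit:
apply_moves([
  [[0.25, 0.08, -0.1, 0, 0], [0.2, 0.08, -0.03, 0, 0], [0.2, 0, -0.03, 0, 0]],
])

```text
clock: 5.12
tool_pos: [594.1, -172.1, 50.3]
orientation: [[0.995, -0.102, -0.016], [-0.102, -0.995, 0.014], [-0.017, -0.012, -1.0]]
contact_force: [0.3, 0.1, 0.1]
width: 0.004
```

```bash
python3 - <<'E'
from h import *
st()
E
```

```text
t 5.12 bed [33.2 -0.2 50.3] F_bed [0.3 0.1 0.1] w 0.4 tilt [-0.016  0.014] yaw -5.84
```

Emit:
apply_moves([
  [[0.1, 0, -0.03, 0, 0]],
])

```text
clock: 5.25
tool_pos: [596.7, -172.4, 51.3]
orientation: [[0.995, -0.102, -0.015], [-0.102, -0.995, 0.013], [-0.016, -0.012, -1.0]]
contact_force: [0.8, 0.5, -0.1]
width: 0.006
```

Emit:
apply_moves([
  [[0.1, 0, -0.03, 0, 0]],
])

```text
clock: 5.38
tool_pos: [598.9, -172.7, 52.2]
orientation: [[0.995, -0.102, -0.015], [-0.102, -0.995, 0.013], [-0.016, -0.012, -1.0]]
contact_force: [-0.4, 0.6, -0.4]
width: 0.003
```

```bash
python3 - <<'E'
from h import *
st()
E
```

```text
t 5.38 bed [38.1 -0.3 52.2] F_bed [-0.4  0.6 -0.4] w 0.3 tilt [-0.015  0.013] yaw -5.84
```

Emit:
apply_moves([
  [[0.1, 0, 0, 0, 0]],
])

```text
clock: 5.5
tool_pos: [599.5, -172.7, 52.0]
orientation: [[0.995, -0.102, -0.018], [-0.102, -0.995, 0.014], [-0.019, -0.012, -1.0]]
contact_force: [-18.4, 2.4, 14.4]
width: 0.005
```

Emit:
apply_moves([
  [[0.1, 0, 0, 0, 0]],
])

```text
clock: 5.62
tool_pos: [599.4, -172.7, 51.9]
orientation: [[0.995, -0.102, -0.023], [-0.102, -0.995, 0.014], [-0.024, -0.012, -1.0]]
contact_force: [-19.6, 3.1, 17.1]
width: 0.001
```

```bash
python3 - <<'E'
from h import *
st()
E
```

```text
t 5.62 bed [38.5 -0.3 51.9] F_bed [-19.9   1.1  17.1] w 0.1 tilt [-0.023  0.014] yaw -5.85
```

The level contact jammed (about 20 N level, 17 N up from rubbing). I'll back off at once and come in again while rising.

Emit:
apply_moves([
  [[-0.15, 0, -0.05, 0, 0]],
])

```text
clock: 5.75
tool_pos: [596.2, -172.4, 53.0]
orientation: [[0.994, -0.102, -0.023], [-0.102, -0.995, 0.014], [-0.024, -0.012, -1.0]]
contact_force: [-0.8, 0.5, -0.4]
width: 0.006
```

```bash
python3 - <<'E'
from h import *
st()
E
```

```text
t 5.75 bed [35.3 -0.3 53. ] F_bed [-0.8  0.4 -0.4] w 0.5 tilt [-0.023  0.014] yaw -5.85
```

Emit:
apply_moves([
  [[0, 0, 0.3, 0, 0], [0, 0, -0.03, 0, 0]],
])

```text
clock: 6.0
tool_pos: [596.2, -172.3, 47.3]
orientation: [[0.995, -0.102, -0.023], [-0.102, -0.995, 0.014], [-0.024, -0.012, -1.0]]
contact_force: [0.6, 0.5, -0.0]
width: 0.005
```

```bash
python3 - <<'E'
from h import *
st()
E
```

```text
t 6.0 bed [35.3 -0.3 47.3] F_bed [ 0.6  0.6 -0. ] w 0.5 tilt [-0.023  0.014] yaw -5.85
```

Emit:
apply_moves([
  [[0.1, 0, -0.07, 0, 0]],
])

```text
clock: 6.12
tool_pos: [598.3, -172.6, 48.6]
orientation: [[0.995, -0.102, -0.023], [-0.102, -0.995, 0.014], [-0.024, -0.012, -1.0]]
contact_force: [-0.8, 0.4, 0.1]
width: 0.005
```

Emit:
apply_moves([
  [[0.05, 0, -0.09, 0, 0]],
])

```text
clock: 6.25
tool_pos: [599.0, -172.6, 50.2]
orientation: [[0.994, -0.102, -0.024], [-0.102, -0.995, 0.014], [-0.025, -0.012, -1.0]]
contact_force: [-3.8, 0.8, -4.7]
width: 0.008
```

Emit:
apply_moves([
  [[0.05, 0, -0.09, 0, 0]],
])

```text
clock: 6.38
tool_pos: [599.2, -172.6, 51.5]
orientation: [[0.994, -0.102, -0.026], [-0.102, -0.995, 0.015], [-0.027, -0.012, -1.0]]
contact_force: [-4.8, 0.8, -3.7]
width: 0.008
```

Emit:
apply_moves([
  [[0.08, 0, -0.1, 0, 0]],
])

```text
clock: 6.5
tool_pos: [600.0, -172.7, 53.1]
orientation: [[0.994, -0.102, -0.028], [-0.102, -0.995, 0.015], [-0.029, -0.012, -1.0]]
contact_force: [-5.6, 0.6, -3.1]
width: 0.003
```

Emit:
apply_moves([
  [[0.1, 0, -0.12, 0, 0]],
])

```text
clock: 6.62
tool_pos: [601.2, -172.9, 55.1]
orientation: [[0.994, -0.102, -0.03], [-0.102, -0.995, 0.015], [-0.031, -0.012, -0.999]]
contact_force: [-4.0, -0.0, -4.1]
width: 0.006
```

Emit:
apply_moves([
  [[0.1, 0, -0.1, 0, 0]],
])

```text
clock: 6.75
tool_pos: [602.9, -173.1, 56.9]
orientation: [[0.994, -0.103, -0.031], [-0.102, -0.995, 0.016], [-0.032, -0.012, -0.999]]
contact_force: [-4.5, 0.2, -3.1]
width: 0.001
```

Emit:
apply_moves([
  [[0.14, 0, -0.11, 0, 0], [0.14, 0, -0.1, 0, 0]],
])

```text
clock: 7.0
tool_pos: [608.3, -173.7, 61.2]
orientation: [[0.994, -0.103, -0.032], [-0.102, -0.995, 0.016], [-0.033, -0.012, -0.999]]
contact_force: [-5.1, 1.5, 1.1]
width: 0.005
```

Emit:
apply_moves([
  [[0.14, 0, -0.09, 0, 0], [0.14, 0, -0.09, 0, 0]],
])

```text
clock: 7.25
tool_pos: [614.8, -174.4, 65.4]
orientation: [[0.994, -0.103, -0.031], [-0.102, -0.995, 0.016], [-0.032, -0.012, -0.999]]
contact_force: [-2.0, 1.0, -1.5]
width: 0.005
```

```bash
python3 - <<'E'
from h import *
st()
E
```

```text
t 7.25 bed [54.  -0.4 65.4] F_bed [-2.1  0.8 -1.5] w 0.4 tilt [-0.031  0.016] yaw -5.87
```

Emit:
apply_moves([
  [[0.14, 0, -0.07, 0, 0], [0.14, 0, -0.06, 0, 0]],
])

```text
clock: 7.5
tool_pos: [621.8, -175.1, 68.6]
orientation: [[0.994, -0.102, -0.029], [-0.102, -0.995, 0.015], [-0.03, -0.012, -0.999]]
contact_force: [-0.8, 0.6, -0.2]
width: 0.003
```

Emit:
apply_moves([
  [[0.1, 0, -0.05, 0, 0]],
])

```text
clock: 7.62
tool_pos: [624.4, -175.4, 69.8]
orientation: [[0.994, -0.103, -0.028], [-0.102, -0.995, 0.015], [-0.03, -0.012, -0.999]]
contact_force: [0.6, 0.0, -0.2]
width: 0.002
```

```bash
python3 - <<'E'
from h import *
st()
cv2.imwrite("pics/s3.png",cv2.resize(manip.capture("scene")[90:230,230:430,::-1],None,fx=4,fy=4,interpolation=cv2.INTER_CUBIC))
E
```

```text
t 7.62 bed [63.7 -0.5 69.8] F_bed [ 0.6  0.1 -0.2] w 0.2 tilt [-0.028  0.015] yaw -5.86
```

View pics/s3.png

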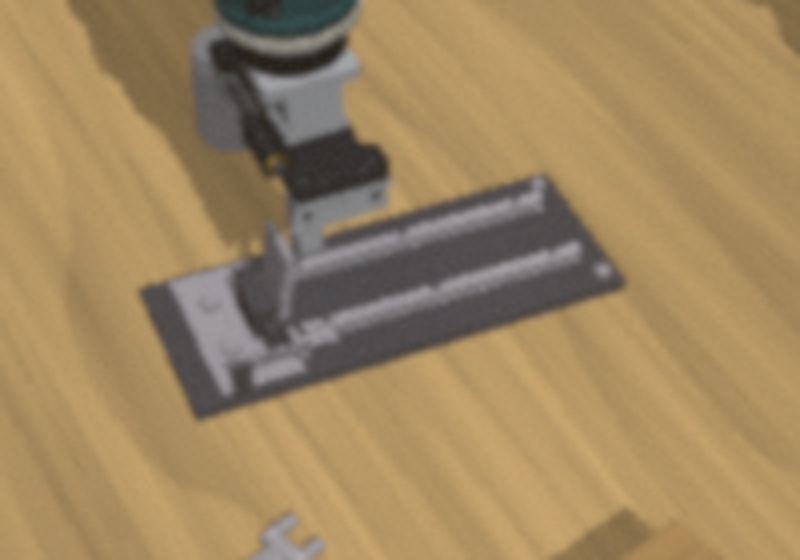

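The force has dropped to zero and the flap looks upright in the scene view (near pixel 280,270). I'll retreat, rise and head for the blank.

Emit:
apply_moves([
  [[-0.6, 0, -0.1, 0, 0], [-0.5, 0, -0.8, 0, 40], [0, 0, -1, 0, 70], [0, -1, -1, -1, 70], [0, -1, -1, -0.7, 70]],
])

```text
clock: 8.3
tool_pos: [604.8, -135.2, 155.0]
orientation: [[0.997, 0.077, -0.027], [0.078, -0.997, 0.014], [-0.026, -0.016, -1.0]]
contact_force: [0.4, 0.2, 1.0]
width: 0.394
```

```bash
python3 - <<'E'
from h import *
W=np.array([onz("top",190+a/5,190+b/5,50) for a,b in [(52,265),(127,222),(205,355),(128,398)]]);print(W.round(1))
st();togo((555.6,177.5,110),9.2)
E
```

```text
[[524.4 334.5  50. ]
 [548.1 292.4  50. ]
 [472.7 247.4  50. ]
 [449.4 290.4  50. ]]
t 8.3 bed [ 40.2  37.5 155. ] F_bed [0.4 0.2 1. ] w 37.1 tilt [-0.027  0.014] yaw 4.45
t 8.3 tcp [ 604.8 -135.2  155. ] yaw 4.45 F [0.4 0.2 1. ] w 37.1 tilt [-0.027  0.014]
mm [ -23.6 -314.8   50.6] units [ -1.18 -15.74   2.53] turn units -0.79
```

Emit:
apply_moves([
  [[0, -1, 0, -0.8, 72], [0, -1, 0, 0, 72], [0, -1, 0, 0, 72], [0, -1, 0, 0, 72], [0, -1, 0, 0, 72]],
])

```text
clock: 8.93
tool_pos: [591.1, -31.8, 162.5]
orientation: [[0.987, 0.158, -0.021], [0.158, -0.987, 0.012], [-0.019, -0.015, -1.0]]
contact_force: [0.4, 0.0, 0.2]
width: 0.763
```

Emit:
apply_moves([
  [[0, -1, 0, 0, 72], [0, -1, 0, 0, 72], [0, -1, 0, 0, 72], [0, -1, 0, 0, 72], [0, -1, 0, 0, 72]],
])

```text
clock: 9.55
tool_pos: [573.5, 74.2, 163.6]
orientation: [[0.987, 0.158, -0.022], [0.158, -0.987, 0.012], [-0.02, -0.016, -1.0]]
contact_force: [0.2, -0.0, -0.4]
width: 0.767
```

```bash
python3 - <<'E'
from h import *
togo((555.6,177.5,110),9.2)
E
```

```text
t 9.55 tcp [573.5  74.2 163.6] yaw 9.09 F [ 0.2 -0.  -0.4] w 72.1 tilt [-0.022  0.012]
mm [  -0.2 -104.    55.3] units [-0.01 -5.2   2.76] turn units -0.02
```

Emit:
apply_moves([
  [[0, -1, 0, 0, 72], [0, -1, 0, 0, 72], [0, -1, 0, 0, 72], [0, -0.9, 0, 0, 72], [0, -0.4, 0, 0, 72]],
])

```text
clock: 10.18
tool_pos: [557.5, 166.3, 164.5]
orientation: [[0.987, 0.159, -0.023], [0.159, -0.987, 0.012], [-0.021, -0.016, -1.0]]
contact_force: [-0.2, 0.2, -0.4]
width: 0.767
```

Emit:
apply_moves([
  [[0, 0, 0, 0, 72]],
])

```text
clock: 10.3
tool_pos: [557.4, 166.7, 164.5]
orientation: [[0.987, 0.159, -0.023], [0.16, -0.987, 0.012], [-0.021, -0.016, -1.0]]
contact_force: [-1.1, 0.2, -0.6]
width: 0.766
```

```bash
python3 - <<'E'
from h import *
import pickle
s=manip.sense();im=manip.capture("wrist")[:,:,::-1];cv2.imwrite("pics/w2.png",im);pickle.dump((s["orientation"],s["tool_pos"]),open("w2.pkl","wb"))
cv2.imwrite("pics/w2b.png",cv2.resize(im[100:260,200:440],None,fx=3.3,fy=3.3,interpolation=cv2.INTER_CUBIC))
togo((555.6,177.5,20),9.2)
E
```

```text
t 10.35 tcp [557.5 166.2 164.5] yaw 9.16 F [-0.6 -0.2  0.1] w 72.1 tilt [-0.023  0.012]
mm [  2.9  -9.2 144.7] units [ 0.15 -0.46  7.23] turn units -0.01
```

View pics/w2b.png

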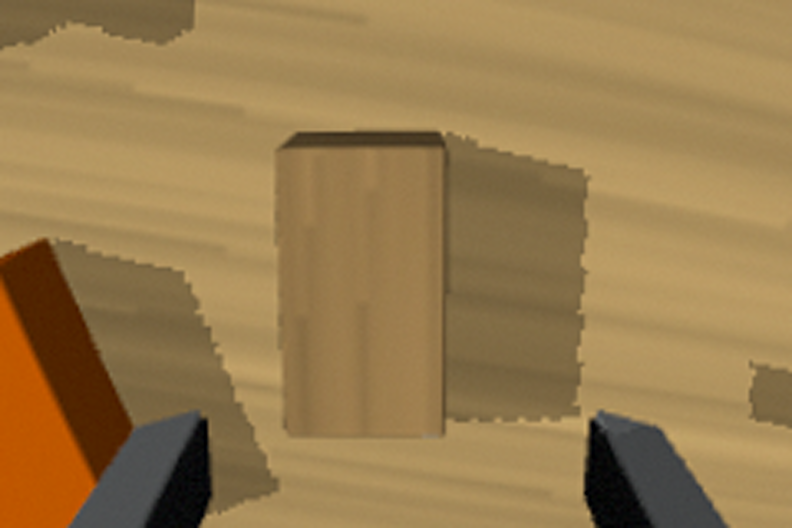

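```bash
python3 - <<'E'
from h import *
import pickle
T=pickle.load(open("w2.pkl","rb"))
q=lambda x,y,z:onz("wrist",x/3.3+200-.3,y/3.3+100-.3,z,T)
B=[q(276,149,50),q(446,149,50),q(444,437,50),q(287,437,50)]
print(np.round(B,1),np.mean(B,0),[np.linalg.norm(B[i]-B[(i+1)%4]).round(1) for i in range(4)])
for i,j in ((1,2),(0,3)): d=B[i]-B[j];print(np.degrees(np.arctan2(d[1],d[0])))
c=np.mean(B,0);togo((c[0],c[1],20),9.1)
E
```

```text
[[595.5 210.6  50. ]
 [603.2 162.3  50. ]
 [515.9 147.7  50. ]
 [507.7 195.7  50. ]] [555.58208823 179.0980631   50.        ] [np.float64(48.9), np.float64(88.5), np.float64(48.7), np.float64(89.1)]
9.508115110818283
9.634564622028003
t 10.35 tcp [557.5 166.2 164.5] yaw 9.16 F [-0.6 -0.2  0.1] w 72.1 tilt [-0.023  0.012]
mm [  3.2 -10.7 144.7] units [ 0.16 -0.54  7.23] turn units 0.01
```

Emit:
apply_moves([
  [[0.05, -0.3, 0.9, -0.06, 72], [0.05, -0.24, 0.9, 0, 72], [0.03, 0, 0.9, 0, 72], [0.03, 0, 0.9, 0, 72], [0.03, 0, 0.9, 0, 72]],
])

```text
clock: 10.98
tool_pos: [557.6, 177.3, 68.1]
orientation: [[0.986, 0.163, -0.024], [0.163, -0.987, 0.011], [-0.022, -0.015, -1.0]]
contact_force: [0.3, -0.3, -0.1]
width: 0.767
```

```bash
python3 - <<'E'
from h import *
togo((555.6,179.1,20),9.5)
E
```

```text
t 10.97 tcp [557.6 177.3  68.1] yaw 9.39 F [ 0.3 -0.3 -0.1] w 72.1 tilt [-0.024  0.011]
mm [-0.7 -1.4 48.2] units [-0.03 -0.07  2.41] turn units -0.02
```

Emit:
apply_moves([
  [[0, -0.07, 0.9, 0, 72], [0, 0, 0.8, 0, 72], [0, 0, 0.35, 0, 72], [0, 0, 0, 0, 72]],
])

```text
clock: 11.48
tool_pos: [555.6, 179.1, 22.7]
orientation: [[0.986, 0.163, -0.026], [0.163, -0.987, 0.011], [-0.024, -0.015, -1.0]]
contact_force: [0.1, 0.2, 0.4]
width: 0.765
```

```bash
python3 - <<'E'
from h import *
togo((555.6,179.1,20),9.5)
E
```

```text
t 11.47 tcp [555.6 179.1  22.7] yaw 9.39 F [0.1 0.2 0.4] w 71.9 tilt [-0.026  0.011]
mm [ 0.1 -0.   2.7] units [ 0.   -0.    0.13] turn units -0.02
```

Emit:
apply_moves([
  [[0, 0, 0, 0, 60], [0, 0, 0, 0, 45], [0, 0, 0, 0, 45], [0, 0, 0, 0, 45], [0, 0, 0, 0, 45]],
], grip_force=25)

```text
clock: 12.1
tool_pos: [556.5, 179.1, 24.2]
orientation: [[0.986, 0.163, -0.024], [0.163, -0.987, 0.011], [-0.022, -0.015, -1.0]]
contact_force: [0.3, 0.0, -1.8]
width: 0.53
```

```bash
python3 - <<'E'
from h import *
togo((555.6,179.1,20),9.5)
E
```

```text
t 12.1 tcp [556.5 179.1  24.2] yaw 9.38 F [ 0.3  0.  -1.8] w 49.8 tilt [-0.024  0.011]
mm [-0.8 -0.   4.2] units [-0.04 -0.    0.21] turn units -0.02
```

Gripped (opening 49.8 mm). Lifting and carrying it to the channel.

Emit:
apply_moves([
  [[0, 0, -0.5, 0, 45], [0, 0.3, -1, 0, 45], [0, 0.7, -1, 0.5, 45], [0, 1, -1, 1, 45], [0, 1, -0.7, 1, 45]],
])

```text
clock: 12.72
tool_pos: [564.6, 115.6, 114.2]
orientation: [[0.994, -0.11, -0.023], [-0.11, -0.994, 0.012], [-0.024, -0.01, -1.0]]
contact_force: [-0.1, -0.2, -2.2]
width: 0.531
```

```bash
python3 - <<'E'
from h import *
togo(bed(10,0,110),YB)
E
```

```text
t 12.72 tcp [564.6 115.6 114.2] yaw -6.32 F [-0.1 -0.2 -2.2] w 49.9 tilt [-0.023  0.012]
mm [ 37.8 282.7   0.6] units [ 1.89 14.14  0.03] turn units -0.08
```

Emit:
apply_moves([
  [[0.14, 1, -0.1, -0.08, 45], [0.14, 1, 0, 0, 45], [0.14, 1, 0, 0, 45], [0.14, 1, 0, 0, 45], [0.14, 1, 0, 0, 45]],
])

```text
clock: 13.35
tool_pos: [569.2, 6.3, 121.3]
orientation: [[0.993, -0.115, -0.016], [-0.115, -0.993, 0.012], [-0.018, -0.01, -1.0]]
contact_force: [0.2, -0.0, -2.3]
width: 0.532
```

Emit:
apply_moves([
  [[0.14, 1, 0, 0, 45], [0.14, 1, 0, 0, 45], [0.14, 1, 0, 0, 45], [0.14, 1, 0, 0, 45], [0.14, 0.8, 0, 0, 45]],
])

```text
clock: 13.98
tool_pos: [570.9, -99.3, 122.6]
orientation: [[0.992, -0.124, -0.015], [-0.124, -0.992, 0.012], [-0.016, -0.01, -1.0]]
contact_force: [0.4, -0.4, -2.8]
width: 0.534
```

```bash
python3 - <<'E'
from h import *
togo(bed(10,0,110),YB)
E
```

```text
t 13.97 tcp [570.9 -99.3 122.6] yaw -7.11 F [ 0.4 -0.4 -2.8] w 50.2 tilt [-0.015  0.012]
mm [ 9.  69.8 11.7] units [0.45 3.49 0.59] turn units -0.21
```

Emit:
apply_moves([
  [[0.15, 0.9, 0, -0.21, 45], [0.15, 0.8, 0, -0.03, 45], [0.1, 0.6, 0, 0, 45], [0.05, 0.35, 0, 0, 45], [0, 0, 0, 0, 45]],
])

```text
clock: 14.6
tool_pos: [574.0, -157.5, 122.5]
orientation: [[0.995, -0.103, -0.015], [-0.102, -0.995, 0.012], [-0.016, -0.011, -1.0]]
contact_force: [-0.1, 0.4, -2.3]
width: 0.532
```

```bash
python3 - <<'E'
from h import *
import pickle
togo(bed(10,0,110),YB)
s=manip.sense();im=manip.capture("wrist")[:,:,::-1];cv2.imwrite("pics/w3.png",im);pickle.dump((s["orientation"],s["tool_pos"]),open("w3.pkl","wb"))
cv2.imwrite("pics/w3b.png",cv2.resize(im[40:240,200:440],None,fx=3,fy=3,interpolation=cv2.INTER_CUBIC))
E
```

```text
t 14.6 tcp [ 574.  -157.5  122.5] yaw -5.88 F [-0.1  0.4 -2.3] w 50.0 tilt [-0.015  0.012]
mm [-1.5 12.4 12.4] units [-0.07  0.62  0.62] turn units -0.01
```

View pics/w3b.png

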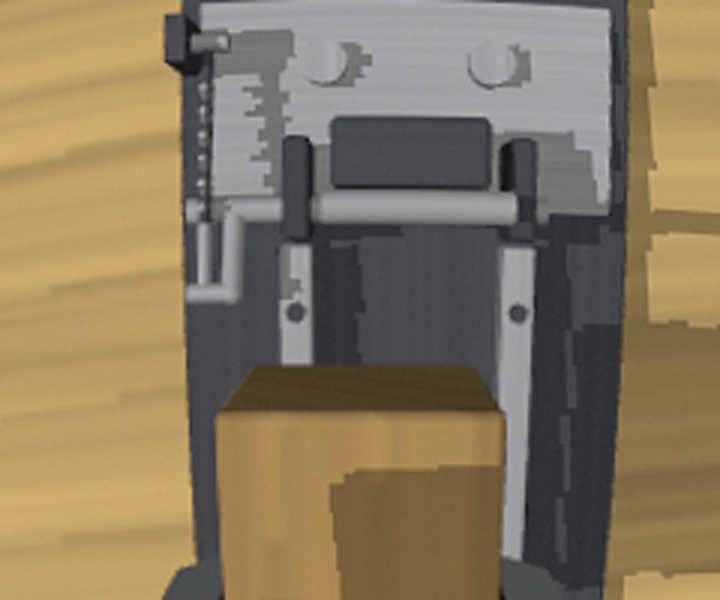

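The stand shows edge-on at (415,207), so it is upright. Now I check the held blank's lateral position and yaw against the guide holes in the same view.

```bash
python3 - <<'E'
from h import *
import pickle
T=pickle.load(open("w3.pkl","rb"))
q=lambda x,y,z:inbed(onz("wrist",x/3+200-.33,y/3+40-.33,z,T)).round(1)
print("blank top",q(217,412,148),q(504,412,148),q(225,590,148),q(499,560,148))
print("holes",q(296,313,26),q(518,313,26),"rod",q(320,207,33),q(515,207,33))
print(inbed(T[1]))
E
```

```text
blank top [ 55.4  36.5 148. ] [ 55.5 -12.  148. ] [ 22.8  36.6 148. ] [ 28.8 -12.3 148. ]
holes [59.4 32.8 26. ] [ 59.8 -33.2  26. ] rod [90.7 25.1 33. ] [ 91.3 -30.6  33. ]
[ 11.70671236  12.26492872 122.54097342]
```

Emit:
apply_moves([
  [[0, 0.35, 0.3, 0, 45], [-0.05, 0.3, 0.7, 0, 45], [-0.05, 0, 0.7, 0, 45], [0, 0, 0.7, 0, 45], [0, 0, 0.2, 0, 45]],
])

```text
clock: 15.28
tool_pos: [569.1, -168.3, 65.9]
orientation: [[0.995, -0.101, -0.016], [-0.1, -0.995, 0.013], [-0.017, -0.012, -1.0]]
contact_force: [0.1, -0.3, -2.6]
width: 0.533
```

```bash
python3 - <<'E'
from h import *
st();togo(bed(10,-0.1,37),YB)
E
```

```text
t 15.28 bed [ 7.9  1.  65.9] F_bed [ 0.2 -0.3 -2.6] w 50.1 tilt [-0.016  0.013] yaw -5.76
t 15.28 tcp [ 569.1 -168.3   65.9] yaw -5.76 F [ 0.1 -0.3 -2.6] w 50.1 tilt [-0.016  0.013]
mm [ 2.6  1.4 28.9] units [0.13 0.07 1.44] turn units 0.01
```

Emit:
apply_moves([
  [[0.05, 0.08, 0.2, 0.01, 45], [0, 0.01, 0.3, 0, 45], [0, 0.01, 0.3, 0, 45]],
])

```text
clock: 15.65
tool_pos: [570.3, -170.2, 49.3]
orientation: [[0.995, -0.101, -0.015], [-0.101, -0.995, 0.013], [-0.016, -0.012, -1.0]]
contact_force: [0.2, 0.5, -2.5]
width: 0.529
```

```bash
python3 - <<'E'
from h import *
st();togo(bed(10,-0.1,37),YB)
E
```

```text
t 15.65 bed [ 9.3 -0.8 49.3] F_bed [ 0.1  0.5 -2.5] w 49.7 tilt [-0.015  0.013] yaw -5.81
t 15.65 tcp [ 570.3 -170.2   49.3] yaw -5.81 F [ 0.2  0.5 -2.5] w 49.7 tilt [-0.015  0.013]
mm [ 0.9 -0.5 12.3] units [ 0.05 -0.03  0.62] turn units 0.0
```

Emit:
apply_moves([
  [[0, -0.03, 0.2, 0, 45], [0, 0, 0.2, 0, 45]],
])

```text
clock: 15.9
tool_pos: [570.3, -169.4, 40.8]
orientation: [[0.995, -0.101, -0.015], [-0.101, -0.995, 0.013], [-0.016, -0.012, -1.0]]
contact_force: [0.8, -0.5, -2.5]
width: 0.533
```

```bash
python3 - <<'E'
from h import *
st()
E
```

```text
t 15.9 bed [ 9.2 -0.  40.8] F_bed [ 0.9 -0.4 -2.5] w 50.1 tilt [-0.015  0.013] yaw -5.8
```

Emit:
apply_moves([
  [[0, 0, 0.12, 0, 45]],
])

```text
clock: 16.02
tool_pos: [570.2, -169.4, 38.2]
orientation: [[0.995, -0.101, -0.015], [-0.101, -0.995, 0.013], [-0.016, -0.012, -1.0]]
contact_force: [-0.2, 0.4, -2.5]
width: 0.531
```

```bash
python3 - <<'E'
from h import *
st()
E
```

```text
t 16.02 bed [ 9.1  0.  38.2] F_bed [-0.2  0.3 -2.5] w 49.9 tilt [-0.015  0.013] yaw -5.8
```

Emit:
apply_moves([
  [[0, 0, 0.07, 0, 45]],
])

```text
clock: 16.15
tool_pos: [570.2, -169.3, 36.7]
orientation: [[0.995, -0.101, -0.015], [-0.101, -0.995, 0.013], [-0.016, -0.012, -1.0]]
contact_force: [-0.6, 0.5, -2.4]
width: 0.53
```

Emit:
apply_moves([
  [[0, 0, 0.05, 0, 45]],
])

```text
clock: 16.27
tool_pos: [570.4, -169.3, 35.8]
orientation: [[0.995, -0.101, -0.015], [-0.101, -0.995, 0.013], [-0.016, -0.012, -1.0]]
contact_force: [-3.4, -1.1, 7.8]
width: 0.531
```

```bash
python3 - <<'E'
from h import *
st()
E
```

```text
t 16.27 bed [ 9.4  0.1 35.8] F_bed [-3.3 -1.4  7.8] w 49.9 tilt [-0.015  0.013] yaw -5.8
```

The blank is on the floor (7.8 N up). I release it, rise, go behind it and shut the fingers.

Emit:
apply_moves([
  [[0, 0, -0.03, 0, 64], [0, 0, 0, 0, 64], [0, 0, 0, 0, 64], [0, 0, -0.3, 0, 64], [0, 0, -0.9, 0, 64]],
])

```text
clock: 16.9
tool_pos: [570.5, -169.5, 61.3]
orientation: [[0.995, -0.101, -0.016], [-0.101, -0.995, 0.013], [-0.017, -0.012, -1.0]]
contact_force: [0.0, 0.2, -0.0]
width: 0.683
```

```bash
python3 - <<'E'
from h import *
st()
E
```

```text
t 16.9 bed [ 9.5 -0.1 61.3] F_bed [-0.   0.2 -0. ] w 64.2 tilt [-0.016  0.013] yaw -5.79
```

Emit:
apply_moves([
  [[0, 0, -1, 0, 64], [0, 0, -1, 0, 64], [-0.7, 0, -0.3, 0, 40], [-1, 0, 0, 0, 0], [-1, 0, 0, 0, 0]],
])

```text
clock: 17.52
tool_pos: [516.2, -164.6, 114.6]
orientation: [[0.995, -0.101, -0.011], [-0.101, -0.995, 0.012], [-0.012, -0.011, -1.0]]
contact_force: [-0.2, -0.2, -0.5]
width: 0.398
```

```bash
python3 - <<'E'
from h import *
st();togo(bed(-66,0,36),YB)
E
```

```text
t 17.52 bed [-45.   -0.7 114.6] F_bed [-0.2 -0.3 -0.5] w 37.4 tilt [-0.011  0.012] yaw -5.77
t 17.52 tcp [ 516.2 -164.6  114.6] yaw -5.77 F [-0.2 -0.2 -0.5] w 37.4 tilt [-0.011  0.012]
mm [-20.    0.2  78.8] units [-1.    0.01  3.94] turn units 0.01
```

Emit:
apply_moves([
  [[-0.8, 0, 0, 0, 0], [-0.6, 0, 0.2, 0, 0], [0, 0, 0.8, 0, 0], [0, 0, 0.8, 0, 0], [0, 0, 0.7, 0, 0]],
])

```text
clock: 18.15
tool_pos: [484.3, -161.2, 62.4]
orientation: [[0.995, -0.102, -0.011], [-0.101, -0.995, 0.011], [-0.012, -0.01, -1.0]]
contact_force: [0.2, -0.2, -0.2]
width: 0.003
```

```bash
python3 - <<'E'
from h import *
import pickle
st();togo(bed(-66,0,33),YB)
s=manip.sense();im=manip.capture("wrist")[:,:,::-1];pickle.dump((s["orientation"],s["tool_pos"]),open("w4.pkl","wb"))
cv2.imwrite("pics/w4b.png",cv2.resize(im[20:260,180:460],None,fx=2.5,fy=2.5,interpolation=cv2.INTER_CUBIC))
E
```

```text
t 18.15 bed [-77.1  -0.5  62.4] F_bed [ 0.2 -0.1 -0.2] w 0.3 tilt [-0.011  0.011] yaw -5.82
t 18.15 tcp [ 484.3 -161.2   62.4] yaw -5.82 F [ 0.2 -0.2 -0.2] w 0.3 tilt [-0.011  0.011]
mm [11.4 -0.2 29.3] units [ 0.57 -0.01  1.46] turn units 0.0
```

View pics/w4b.png

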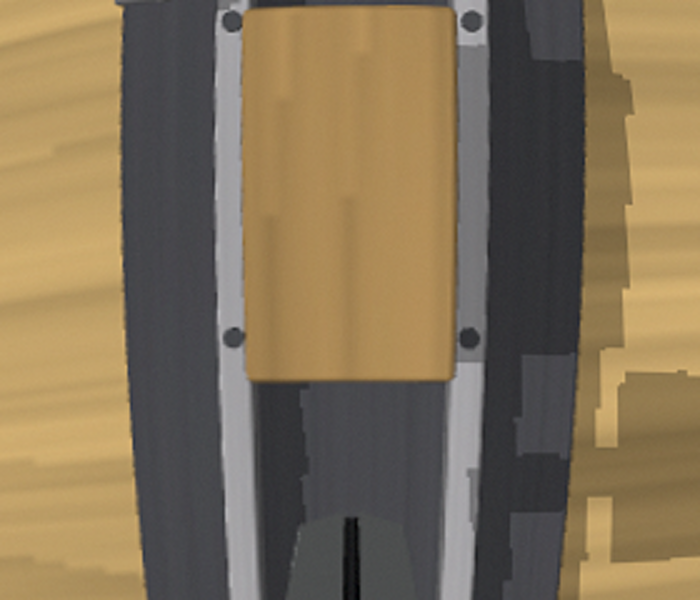

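The blank lies straight in the channel with its rear end at row 380. I go down behind it and push in small steps.

Emit:
apply_moves([
  [[0.2, 0, 0.6, 0, 0], [0.2, 0, 0.6, 0, 0], [0.2, 0, 0.3, 0, 0], [0.2, 0, 0, 0, 0]],
])

```text
clock: 18.7
tool_pos: [500.3, -161.8, 27.4]
orientation: [[0.995, -0.101, -0.014], [-0.101, -0.995, 0.013], [-0.015, -0.011, -1.0]]
contact_force: [-0.1, 0.2, -0.1]
width: 0.002
```

```bash
python3 - <<'E'
from h import *
st()
E
```

```text
t 18.7 bed [-61.2   0.4  27.4] F_bed [-0.1  0.2 -0.1] w 0.2 tilt [-0.014  0.013] yaw -5.79
```

Emit:
apply_moves([
  [[0.3, 0, 0, 0, 0], [0.3, 0, -0.02, 0, 0], [0.15, 0, 0, 0, 0], [0.15, 0, 0, 0, 0]],
])

```text
clock: 19.2
tool_pos: [519.9, -164.0, 28.6]
orientation: [[0.995, -0.101, -0.013], [-0.101, -0.995, 0.012], [-0.014, -0.011, -1.0]]
contact_force: [-1.0, -0.0, -0.2]
width: 0.006
```

Emit:
apply_moves([
  [[0.15, 0, 0, 0, 0], [0.15, 0, 0, 0, 0], [0.15, 0, 0, 0, 0], [0.15, 0, 0, 0, 0]],
])

```text
clock: 19.7
tool_pos: [532.0, -165.4, 28.5]
orientation: [[0.995, -0.101, -0.014], [-0.101, -0.995, 0.012], [-0.015, -0.011, -1.0]]
contact_force: [-3.6, 0.3, 4.3]
width: 0.002
```

```bash
python3 - <<'E'
from h import *
st()
E
```

```text
t 19.7 bed [-29.3   0.1  28.5] F_bed [-3.6 -0.1  4.3] w 0.2 tilt [-0.014  0.012] yaw -5.81
```

Emit:
apply_moves([
  [[0.15, 0, -0.03, 0, 0], [0.15, 0, -0.02, 0, 0], [0.15, 0, -0.02, 0, 0]],
])

```text
clock: 20.08
tool_pos: [541.9, -166.3, 29.7]
orientation: [[0.995, -0.101, -0.013], [-0.101, -0.995, 0.012], [-0.015, -0.011, -1.0]]
contact_force: [-0.8, -0.6, -0.7]
width: 0.001
```

```bash
python3 - <<'E'
from h import *
st()
E
```

```text
t 20.07 bed [-19.4   0.2  29.7] F_bed [-0.7 -0.7 -0.7] w 0.1 tilt [-0.013  0.012] yaw -5.8
```

Emit:
apply_moves([
  [[0.1, 0, -0.02, 0, 0]],
])

```text
clock: 20.2
tool_pos: [544.1, -166.5, 30.0]
orientation: [[0.995, -0.101, -0.013], [-0.101, -0.995, 0.012], [-0.014, -0.011, -1.0]]
contact_force: [-0.6, -0.1, -0.9]
width: 0.004
```

Emit:
apply_moves([
  [[0.06, 0, -0.01, 0, 0]],
])

```text
clock: 20.32
tool_pos: [545.4, -166.6, 30.2]
orientation: [[0.995, -0.101, -0.013], [-0.101, -0.995, 0.012], [-0.014, -0.011, -1.0]]
contact_force: [-0.8, 0.4, -0.7]
width: 0.004
```

```bash
python3 - <<'E'
from h import *
st()
E
```

```text
t 20.32 bed [-15.8   0.2  30.2] F_bed [-0.9  0.3 -0.7] w 0.4 tilt [-0.013  0.012] yaw -5.8
```

Emit:
apply_moves([
  [[0.05, 0, 0, 0, 0]],
])

```text
clock: 20.45
tool_pos: [546.5, -166.8, 30.2]
orientation: [[0.995, -0.101, -0.013], [-0.101, -0.995, 0.012], [-0.014, -0.011, -1.0]]
contact_force: [-0.2, 0.5, -0.6]
width: 0.002
```

Emit:
apply_moves([
  [[0.05, 0, 0, 0, 0]],
])

```text
clock: 20.58
tool_pos: [547.5, -166.9, 30.1]
orientation: [[0.995, -0.101, -0.013], [-0.101, -0.995, 0.012], [-0.014, -0.011, -1.0]]
contact_force: [-0.7, -0.7, 1.1]
width: 0.004
```

Emit:
apply_moves([
  [[0.05, 0, 0, 0, 0]],
])

```text
clock: 20.7
tool_pos: [548.5, -167.0, 30.1]
orientation: [[0.995, -0.101, -0.013], [-0.101, -0.995, 0.012], [-0.015, -0.011, -1.0]]
contact_force: [-1.8, -0.2, -0.2]
width: 0.006
```

Emit:
apply_moves([
  [[0.05, 0, 0, 0, 0]],
])

```text
clock: 20.82
tool_pos: [548.8, -166.9, 29.9]
orientation: [[0.995, -0.101, -0.015], [-0.101, -0.995, 0.012], [-0.016, -0.011, -1.0]]
contact_force: [-7.8, 1.8, -0.5]
width: 0.003
```

Emit:
apply_moves([
  [[0.05, 0, 0, 0, 0]],
])

```text
clock: 20.95
tool_pos: [548.8, -166.8, 29.4]
orientation: [[0.995, -0.101, -0.017], [-0.101, -0.995, 0.013], [-0.018, -0.011, -1.0]]
contact_force: [-7.1, 1.6, 0.6]
width: 0.005
```

Emit:
apply_moves([
  [[0.055, 0, 0, 0, 0]],
])

```text
clock: 21.08
tool_pos: [548.7, -166.6, 29.0]
orientation: [[0.995, -0.101, -0.02], [-0.101, -0.995, 0.013], [-0.021, -0.011, -1.0]]
contact_force: [-9.3, 1.9, 2.2]
width: 0.003
```

Emit:
apply_moves([
  [[0.055, 0, 0, 0, 0]],
])

```text
clock: 21.2
tool_pos: [548.6, -166.6, 28.9]
orientation: [[0.995, -0.101, -0.022], [-0.101, -0.995, 0.014], [-0.023, -0.011, -1.0]]
contact_force: [-10.5, 1.2, 9.9]
width: 0.007
```

Emit:
apply_moves([
  [[0.055, 0, 0, 0, 0]],
])

```text
clock: 21.32
tool_pos: [548.6, -166.7, 28.8]
orientation: [[0.995, -0.102, -0.025], [-0.101, -0.995, 0.014], [-0.026, -0.011, -1.0]]
contact_force: [-10.4, 3.0, 9.8]
width: 0.004
```

```bash
python3 - <<'E'
from h import *
st()
E
```

```text
t 21.32 bed [-12.6   0.5  28.8] F_bed [-10.7   1.9   9.8] w 0.4 tilt [-0.025  0.014] yaw -5.82
```

The push is at about 10 N, but the tool also bears down on the blank. I'll ease that load and hold the push level a bit longer.

Emit:
apply_moves([
  [[0.055, 0, -0.04, 0, 0]],
])

```text
clock: 21.45
tool_pos: [548.6, -166.5, 29.3]
orientation: [[0.994, -0.102, -0.027], [-0.101, -0.995, 0.014], [-0.028, -0.012, -1.0]]
contact_force: [-6.8, 1.2, -0.8]
width: 0.007
```

Emit:
apply_moves([
  [[0.06, 0, -0.03, 0, 0]],
])

```text
clock: 21.58
tool_pos: [548.5, -166.4, 29.4]
orientation: [[0.994, -0.102, -0.029], [-0.101, -0.995, 0.015], [-0.031, -0.012, -0.999]]
contact_force: [-7.5, 2.6, -0.8]
width: 0.004
```

Emit:
apply_moves([
  [[0.06, 0, -0.02, 0, 0]],
])

```text
clock: 21.7
tool_pos: [548.4, -166.3, 29.2]
orientation: [[0.994, -0.102, -0.032], [-0.101, -0.995, 0.015], [-0.034, -0.012, -0.999]]
contact_force: [-7.8, 1.4, 0.7]
width: 0.008
```

Emit:
apply_moves([
  [[0.06, 0, -0.02, 0, 0]],
])

```text
clock: 21.82
tool_pos: [548.3, -166.3, 29.1]
orientation: [[0.994, -0.102, -0.035], [-0.102, -0.995, 0.016], [-0.036, -0.012, -0.999]]
contact_force: [-7.7, 1.0, 1.1]
width: 0.008
```

```bash
python3 - <<'E'
from h import *
st()
E
```

```text
t 21.82 bed [-12.9   0.9  29.1] F_bed [-7.8  0.2  1.1] w 0.8 tilt [-0.035  0.016] yaw -5.83
```

Emit:
apply_moves([
  [[0.08, 0, -0.03, 0, 0]],
])

```text
clock: 21.95
tool_pos: [548.3, -166.2, 29.1]
orientation: [[0.994, -0.102, -0.038], [-0.102, -0.995, 0.016], [-0.04, -0.012, -0.999]]
contact_force: [-11.1, 1.7, 1.4]
width: 0.005
```

Emit:
apply_moves([
  [[0.08, 0, -0.03, 0, 0]],
])

```text
clock: 22.08
tool_pos: [548.2, -166.2, 29.1]
orientation: [[0.994, -0.102, -0.042], [-0.102, -0.995, 0.017], [-0.044, -0.012, -0.999]]
contact_force: [-11.4, 2.3, 2.4]
width: 0.008
```

Emit:
apply_moves([
  [[0.08, 0, -0.03, 0, 0]],
])

```text
clock: 22.2
tool_pos: [548.1, -166.2, 29.1]
orientation: [[0.994, -0.103, -0.046], [-0.102, -0.995, 0.017], [-0.047, -0.013, -0.999]]
contact_force: [-11.1, 1.5, 2.7]
width: 0.004
```

Emit:
apply_moves([
  [[-0.1, 0, 0, 0, 0], [-0.3, 0, 0, 0, 0], [-0.5, 0, 0, 0, 0], [-0.5, 0, -0.7, 0, 0], [0, 0, -1, 0, 0]],
])

```text
clock: 22.82
tool_pos: [519.4, -163.5, 65.6]
orientation: [[0.994, -0.103, -0.046], [-0.102, -0.995, 0.018], [-0.048, -0.013, -0.999]]
contact_force: [0.6, -0.2, -0.3]
width: 0.007
```

```bash
python3 - <<'E'
from h import *
st()
E
```

```text
t 22.82 bed [-42.    0.7  65.6] F_bed [ 0.6 -0.2 -0.3] w 0.7 tilt [-0.046  0.018] yaw -5.85
```

The tool is clear. I go up a little more and look.

Emit:
apply_moves([
  [[-0.5, 0, -1, 0, 0], [-0.5, 0, -1, 0, 0], [0, 0, -1, 0, 0], [0, 0, -0.5, 0, 0], [0, 0, 0, 0, 0]],
])

```text
clock: 23.45
tool_pos: [501.2, -163.1, 144.2]
orientation: [[0.994, -0.103, -0.04], [-0.102, -0.995, 0.015], [-0.042, -0.011, -0.999]]
contact_force: [-0.7, 0.9, 0.4]
width: 0.006
```

```bash
python3 - <<'E'
from h import *
import pickle
st()
s=manip.sense();im=manip.capture("wrist")[:,:,::-1];pickle.dump((s["orientation"],s["tool_pos"]),open("w5.pkl","wb"))
cv2.imwrite("pics/w5b.png",cv2.resize(im[0:240,180:460],None,fx=2.5,fy=2.5,interpolation=cv2.INTER_CUBIC))
cv2.imwrite("pics/s5.png",cv2.resize(manip.capture("scene")[90:230,230:430,::-1],None,fx=4,fy=4,interpolation=cv2.INTER_CUBIC))
E
```

```text
t 23.45 bed [-60.1  -0.7 144.2] F_bed [-0.8  0.8  0.4] w 0.6 tilt [-0.04   0.015] yaw -5.88
```

View pics/w5b.png

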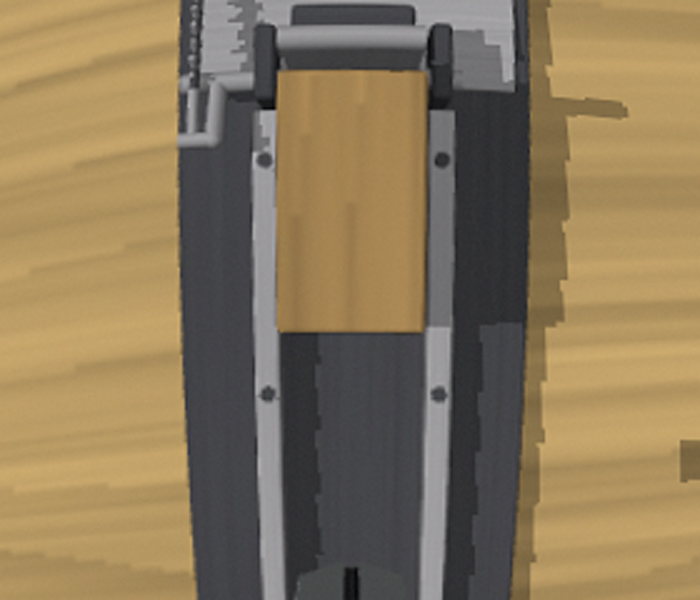

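View pics/s5.png

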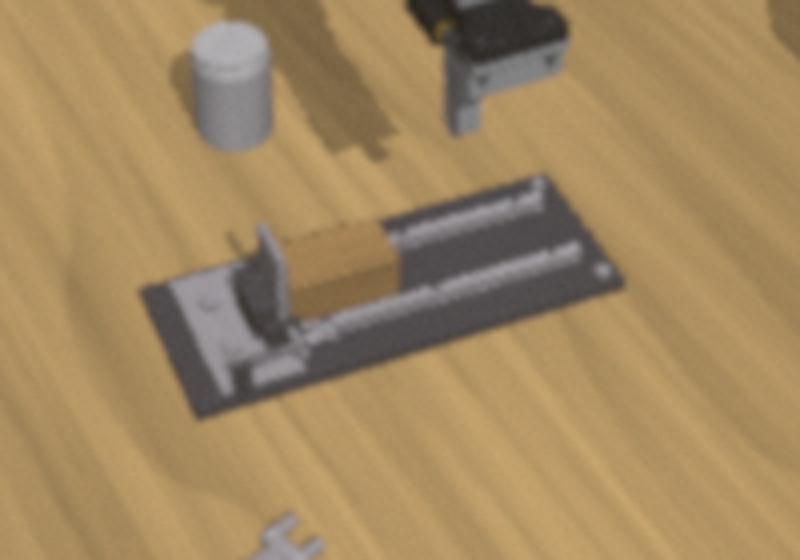

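```bash
python3 - <<'E'
from h import *
import pickle
T=pickle.load(open("w5.pkl","rb"))
q=lambda x,y,z:inbed(onz("wrist",x/2.5+180-.3,y/2.5-.3,z,T)).round(1)
P=[q(277,70,62),q(428,70,62),q(424,332,62),q(279,332,62)];print(P,np.mean(P,0))
print("tip lower edge",q(350,50,86),"holes",q(265,160,26),q(442,160,26))
E
```

```text
[array([86. , 24.5, 62. ]), array([ 85.8, -25. ,  62. ]), array([ -3.1, -24. ,  62. ]), array([-3.1, 24.3, 62. ])] [ 4.14e+01 -5.00e-02  6.20e+01]
tip lower edge [85.9  0.3 86. ] holes [59.6 32.8 26. ] [ 59.5 -33.2  26. ]
```

The blank's front end is at bed x 85.9, on the stand's face. Its centre is at y of about 0, and it is square and level. The stand is upright and the tool touches nothing, so I hand it in.

```bash
python3 - <<'E'
from rig import manip
print(manip.sign_off())
E
```

```text
the job is handed in; nothing more can be done
None
```

The stand is upright and the blank is pressed home against it. I handed the job in at about 23.5 s, but one early push on the stand may have broken the 22 N limit.

- **Stand:** I raised it with shut fingers, following the tip's arc with a push of about 4 to 6 N until it snapped up. My first touch was too level and jammed for about 0.2 s. It read about 20 N along the bed plus 14–17 N upward rubbing, so about 23 to 26 N combined at the wrist. I backed off, but I can't tell whether the judge counts that against the 20 N and 22 N limits.
- **Blank:** I gripped it, laid it in the channel, let go, and pushed its end with shut fingers. I held about 7 to 11 N for over a second, finishing at about 11 N. For a moment the tool also bore down on it by about 10 N, and I eased that off.
- **Last checks:** The final wrist picture puts the blank's front end at bed x = 85.9 mm, on the stand's face at about 86. Its centre is at y = 0.0 mm and it lies square to the bed within a few mrad. Its origin is about 49 mm before the hinge axis, which I found at about bed x = 90.7 mm. The scene picture shows the stand upright and the blank flat. The robot was well clear, and nothing came near the tin, the bottle or the wrench.

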